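# Grade cut tubes by length on a bench-top gravity sorter

## Task

Slide the catch tray square under the sorter's chute until it stands against the sorter's feet, then raise the hopper by its bar so that the cut tubes roll down the slotted board by themselves: the short tubes drop through the opening into the lower lane and the long ones run on into the tray. When every tube has come to rest, lower the hopper back onto its rest (do not let it drop) and let go. Do not handle the tubes, and leave the spray can, tape and wrench alone.

Things in the scene. Friction and masses are not known exactly. Their poses are not given: they have to be found in the camera images.
- sorter: Fixed sheet-metal sorter, 166 mm wide (x), origin on the table; its x points back to the robot. Tubes roll towards its own -y: hopper (y +100 to +259 mm, floor 163 mm up), slotted board sloping down 14 degrees from y +100 mm, chute lip. Channel 136 mm wide between side walls. The downstream faces of its two feet are at y = -119 mm (x = -77 and +77 mm); the tray goes there.
- board_opening (a point): Middle of the opening in the board, 138 mm over the table: 96 mm wide (x) and 110 mm long, with a 20 mm ledge on either side. Long tubes bridge it on the ledges, short ones fall through.
- lower_lane (a point): Middle of the lower lane's floor, 24 mm over the table: the walled space under board and hopper, sorter y -60 to +203 mm, x within 68 mm; floor 5 to 43 mm up, falling to +y. Short tubes belong here.
- chute_lip (a point): Middle of the edge of the chute lip, where long tubes leave the sorter: sorter y = -131 mm, 85 mm over the table; the chute's side walls are at most 155 mm high there.
- hopper (a joint): Angle of the hopper in rad: 0 level on its rest, grows as its bar end is raised, stop at 0.85. Low ribs on its floor hold the tubes, which roll off one after another from about 0.3 to 0.5 rad. It falls back by its own weight when let go; raising it takes about 6 N at the bar.
- hopper_bar (a point): Middle of the hopper's round steel grip bar, 12 mm thick, 90 mm long along the sorter's x, free all round. Hopper level: 186 mm from the hinge line towards sorter +y and 60 mm above it (223 mm over the table), 30 mm behind and 20 mm above the hopper's end wall; axes as the sorter's. It moves on an arc about the hinge line and can turn between the finger pads.
- hopper_hinge (a point): Middle of the hopper's hinge line (along the sorter's x), at the hopper's mouth: 163 mm over the table, sorter y = +100 mm.
- catch_tray: Loose open grey sheet-metal tray, 180 mm (x) by 140 mm (y), 0.9 kg, walls 4 mm thick: 40 mm high at its +y side (which goes under the chute lip), 60 mm at the x sides, 80 mm at its -y side. Origin: centre of its underside. Its x and y are parallel to the sorter's when it is square; against the feet its origin is at sorter x = 0, y = -189 mm.
- tray_grip (a point): Point on the black upright grip tab on top of the tray's high (-y) wall: tab 10 mm thick (tray y), 56 mm wide (tray x), top 118 mm over the table; this point is on its middle plane, 100 mm over the table, 65 mm from the tray's origin towards tray -y.
- tube_long_1: Plain steel tube, 126 mm long, 30 mm diameter, 0.16 kg; origin at its centre, own x along the tube. Starts lying across the hopper, along the sorter's x.
- tube_long_2: A second tube like tube_long_1.
- tube_short_1: Plain steel tube, 64 mm long, 30 mm diameter, 0.09 kg; origin at its centre, own x along the tube. Starts lying across the hopper, along the sorter's x.
- tube_short_2: A second tube like tube_short_1.
- spray_can: Standing spray can, 59 mm diameter, 200 mm high, behind the sorter; bystander. Origin under its centre.
- tape: Roll of black tape lying flat, 62 mm diameter, 19 mm high; bystander. Origin under its centre.
- wrench: Combination wrench, 206 mm long (own y), 35 mm wide, 10 mm high, lying behind the hopper; bystander. Origin under its centre.
There are look-alikes about, which are no part of the job. What is shaped like the tube_long_1 but turquoise is not meant.

How it is judged (in metres and radians):
On the way, in this order (a step that is already met when the one before it is completed fails the run):
1. the tray stands square under the chute, within 15 mm of the sorter's feet, 25 mm of its middle line and 0.18 rad of square, with the hopper still down (y of catch_tray in the frame of sorter between -0.204 and -0.183 m and x of catch_tray in the frame of sorter between -0.025 and 0.025 m and angle between the x axis of catch_tray and the x axis of sorter, either way round below 0.18 rad and value of joint hopper below 0.05 rad), for 0.2 s.
2. the hopper is tipped beyond 0.25 rad (value of joint hopper above 0.25 rad), for 0.1 s.
At the end, for the whole second after the job is handed in: Both long tubes lie at rest in the catch tray, both short tubes lie at rest in the sorter's lower lane, the hopper is back on its rest (under 0.05 rad), and the tray stands flat under the chute (within 25 mm of the feet, 32 mm of the middle line, 0.22 rad of square) (y of catch_tray in the frame of sorter between -0.214 and -0.183 m and x of catch_tray in the frame of sorter between -0.032 and 0.032 m and angle between the x axis of catch_tray and the x axis of sorter, either way round below 0.22 rad and value of joint hopper below 0.05 rad and linear speed of each of catch_tray, tube_long_1, tube_long_2, tube_short_1, tube_short_2 below 0.05 m/s and height (world z) of catch_tray below 0.03 m and angle between catch_tray's own z axis and vertical below 0.1 rad and x of tube_long_1 in the frame of catch_tray between -0.088 and 0.088 m and y of tube_long_1 in the frame of catch_tray between -0.068 and 0.068 m and z of each of tube_long_1, tube_long_2 in the frame of catch_tray below 0.075 m and x of tube_long_2 in the frame of catch_tray between -0.088 and 0.088 m and y of tube_long_2 in the frame of catch_tray between -0.068 and 0.068 m and x of tube_short_1 in the frame of sorter between -0.068 and 0.068 m and y of tube_short_1 in the frame of sorter between -0.062 and 0.205 m and z of each of tube_short_1, tube_short_2 in the frame of sorter below 0.11 m and x of tube_short_2 in the frame of sorter between -0.068 and 0.068 m and y of tube_short_2 in the frame of sorter between -0.062 and 0.205 m); the robot touches nothing.
It fails at once if the hopper is dropped or slammed down (falls faster than 3 rad/s) (velocity of joint hopper below -3 rad/s).
It fails at once if the robot handles a tube (over 1 N) (contact force between any of the fingers, the arm and tube_long_1 above 1 N or contact force between any of the fingers, the arm and tube_long_2 above 1 N or contact force between any of the fingers, the arm and tube_short_1 above 1 N or contact force between any of the fingers, the arm and tube_short_2 above 1 N).
It fails at once if the spray can is disturbed (moved more than 30 mm) (distance of spray_can from where it was at the start of the episode above 0.03 m).
It fails at once if the tape roll is disturbed (moved more than 30 mm) (distance of tape from where it was at the start of the episode above 0.03 m).
It fails at once if the combination wrench is disturbed (moved more than 30 mm) (distance of wrench from where it was at the start of the episode above 0.03 m).
It also fails if it takes over 64 s, if anything falls off the work surface, if the arm or the gripper's body presses on something with over 40 N, if the wrist force passes 120 N, or if a joint passes its speed limit or range.

## Robot

A 6-joint arm with a two-finger parallel gripper is mounted at the origin on a cart in front of the work surface, level with it; the furniture and walls round the work are solid. World frame = base frame: x ahead of the robot, y to its left, z up, the work surface at z = 0. Lengths are in m, angles in degrees, forces in N, time in s.
With the tool pointing down it reaches from about 0.325 to 0.85 m from the base axis. Payload 15.5 kg.
Tool frame: the origin (TCP) lies midway between the tips of the shut fingers; the grasp point (between the pads) lies 19 mm behind it; z points along the fingers, y is the line along which they close (so a half turn about z gives the same grasp; the last joint's range is limited). The gripper opens to 91 mm and grips with 3 to 60 N. Pads are 32 mm wide; open, the fingers measure 118 mm over their backs; the gripper's body (76 mm by 178 mm) begins 60 mm behind the grasp point.
Start: joints at [-82.191, 28.281, 77.091, -0, 74.628, -5.472], TCP at [0.144, -0.608, 0.214] pointing down, gripper open.
Joint ranges: [-166.48, 166.48], [-47.26, 123.95], [12.59, 153.08], [-70.14, 250.14], [6.76, 159.57], [-176.63, 176.63]. Speed limits (degrees/s): [108.29, 108.29, 147.25, 172.46, 172.46, 172.46].

## Interface

Orientations are given as a 3x3 rotation matrix whose columns are the frame's x, y, z axes.
In Python, from bench import ctrl gives the robot as it stands. The module is installed in compiled form; this text tells all that it offers. Calls block until the motion is done:
- ctrl.goto(position, orientation): joint-space move of the TCP to a pose.
- ctrl.move_l(position, vel=0.15, ori=None, contact_N=None): straight line of the TCP; ori=None keeps the orientation; vel is the mean speed in m/s. With contact_N (N) it stops when the force on the tool has changed by that much, and returns True; else False.
- ctrl.movej(angles): joint-space move.
- ctrl.command_gripper(opening): opening from 0.0 (shut) to 1.0 (fully open); the grip force is fixed at half the most; returns when the fingers have stopped.
- ctrl.sleep(seconds).
- ctrl.ik(position, orientation): joint angles nearest the present ones, or None.
- ctrl.read_camera(name): name is "scene" or "top"; returns the picture (420x560x3 uint8, blue, green, red); there is no depth.
- ctrl.camera_params(name): a dict with "fx", "fy", "cx", "cy" (pixels), "D" ([k1, k2, p1, p2, k3] as OpenCV has them; the pictures are not rectified), "pose" (4x4, takes a point from camera to world coordinates). Camera axes: x right, y up, looking along -z (the intrinsics and any distortion apply to the point x, -y, -z); pixel columns grow to the right and rows downward; lengths in m; the calibration is good to about 2 mm. A picture is of the moment at which its call begins. camera_params takes no time and is no camera call.
A pose or a line that the arm cannot do raises ctrl.MotionError and nothing moves.
- ctrl.sign_off(): hands the job in; it is judged then, once.
Readings, each from a call of its own:
- ctrl.current_t(): time.
- ctrl.current_q(): joint angles.
- ctrl.current_dq(): joint speeds.
- ctrl.current_effort(): joint torques, N m.
- ctrl.current_tool_pos(): TCP position.
- ctrl.current_eef_rot(): TCP orientation.
- ctrl.current_contact_force(): force on the tool from outside, world axes, zero at the start.
- ctrl.current_wrist_torque(): the same for the moment, N m.
- ctrl.current_grip_width(): opening from 0.0 (shut) to 1.0 (fully open).
- ctrl.current_grasp_force(): force on a finger pad.
Only numpy, scipy, OpenCV 4.12 (cv2) and the standard library are available. Lean on these libraries where they do the work, as an engineer would, in place of code of your own. Each camera call takes 0.05 s, during which the arm holds its last target. There are 200 camera calls.

## Working session

There is one attempt and no reset: what is moved stays moved. The work goes in short steps, each a Python script; the robot and the scene stay as the last script left them, time stands still between calls to the robot, and variables do not carry over. Pictures are saved under pics/ and viewed, at most 10 in all, crops included, and the job is handed in when it is done.

```bash
mkdir -p pics && python3 - <<'E'
from bench import ctrl
import cv2
for n in ("scene","top"):
    cv2.imwrite(f"pics/{n}0.png",cv2.resize(ctrl.read_camera(n),(784,588),interpolation=cv2.INTER_CUBIC))
    print(n,ctrl.camera_params(n))
E
```

```text
scene {'fx': 464.56020462591414, 'fy': 464.56020462591414, 'cx': 276.91988899510903, 'cy': 213.40979877279128, 'D': array([0.05127567, 0.        , 0.        , 0.        , 0.        ]), 'pose': array([[-0.97952756, -0.15910731,  0.12333137,  0.74843714],
       [ 0.20122304, -0.75582584,  0.62308634,  0.954869  ],
       [-0.00592056,  0.63514735,  0.7723683 ,  1.3130687 ],
       [ 0.        ,  0.        ,  0.        ,  1.        ]])}
top {'fx': 483.65168027997004, 'fy': 483.65168027997004, 'cx': 276.0058372693195, 'cy': 206.133203343429, 'D': array([-0.00718962,  0.        ,  0.        ,  0.        ,  0.        ]), 'pose': array([[ 0.01379167,  0.99483321, -0.1005817 ,  0.45160023],
       [-0.99979157,  0.01523458,  0.01359165,  0.0604    ],
       [ 0.01505375,  0.10037328,  0.99483596,  1.35788671],
       [ 0.        ,  0.        ,  0.        ,  1.        ]])}
```

View pics/scene0.png

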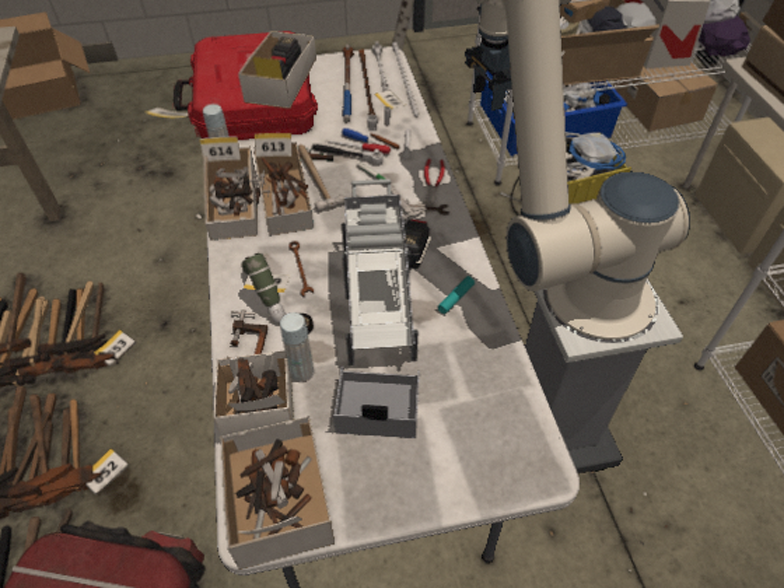

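View pics/top0.png

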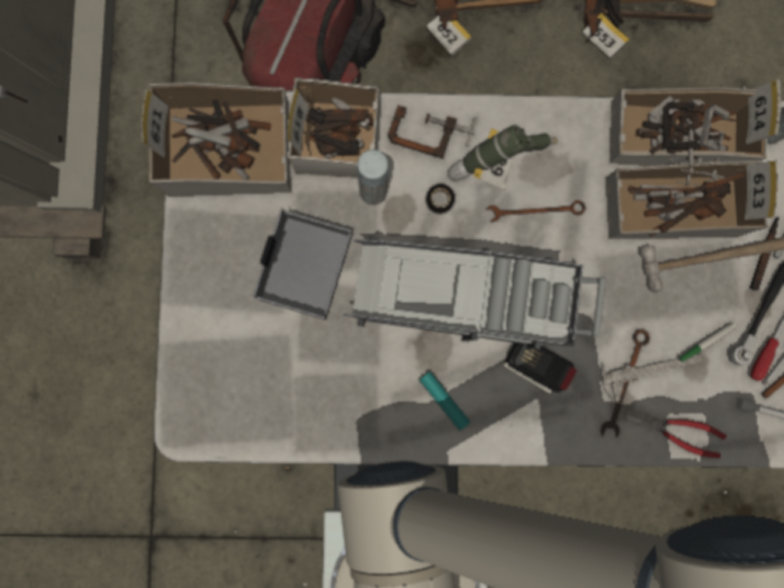

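The scene picture shows the sorter at (378,280), the tray at (375,402), and the spray can at (297,345). In the top picture:
- Tray centre is at (305,263), with its black tab at (268,250).
- Sorter spans (355-580, 235-340), with the grip bar at (598,305).
- Tubes: the long ones lie at about (498-520,295) and the short ones at (541,297) and (561,300).
- Look-alikes: the turquoise tube at (445,400) is not meant. Besides the grey tray there are cardboard boxes at (218,135), (335,125), (690,125) and (690,200). There are two wrenches, at (535,210) and (627,382), and I'll avoid both.

My choice is the grey tray with the black tab and the steel bar at the hopper's right end. I'll check it in one close crop.

```bash
cat > h.py <<'E'
from bench import ctrl
import cv2, numpy as np
def px2w(cam,uv,z):
    "pixels (native) -> world points at height z"
    p=ctrl.camera_params(cam); K=np.array([[p['fx'],0,p['cx']],[0,p['fy'],p['cy']],[0,0,1]])
    n=cv2.undistortPoints(np.array(uv,float).reshape(-1,1,2),K,p['D']).reshape(-1,2)
    d=np.c_[n[:,0],-n[:,1],-np.ones(len(n))]@p['pose'][:3,:3].T
    o=p['pose'][:3,3]; return o+d*((z-o[2])/d[:,2])[:,None]
def w2px(cam,P):
    p=ctrl.camera_params(cam); K=np.array([[p['fx'],0,p['cx']],[0,p['fy'],p['cy']],[0,0,1]])
    T=p['pose']; c=(np.array(P,float)-T[:3,3])@T[:3,:3]; c=c*[1,-1,-1]
    return cv2.projectPoints(c,np.zeros(3),np.zeros(3),K,p['D'])[0].reshape(-1,2)
E
python3 - <<'E'
from h import *
im=ctrl.read_camera("top")
cv2.imwrite("pics/crop1.png",cv2.resize(im[140:260,178:443],None,fx=3,fy=3,interpolation=cv2.INTER_CUBIC))
E
```

```text
(no output)
```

View pics/crop1.png

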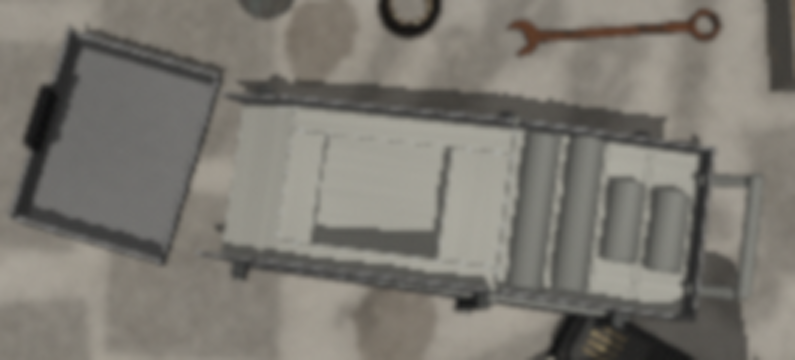

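The crop shows the grey tray with corners at (75,30), (222,70), (165,264) and (12,215), and its tab at (40,118). The opening is about (312-448,137-258) and the lip edge runs (240,108) to (222,243). The grip bar runs (757,178) to (742,297). This confirms the choice, so I'll fit the poses now.

```bash
cat > fit.py <<'E'
from h import *
from scipy.optimize import least_squares
def pose(P,uv,x0,cam="top",loss="linear"):
    P=np.array(P,float)/1000; uv=np.array(uv,float)
    def w(s):
        c,n=np.cos(s[2]),np.sin(s[2]); return np.c_[s[0]+c*P[:,0]-n*P[:,1],s[1]+n*P[:,0]+c*P[:,1],P[:,2]]
    f=lambda s:(w2px(cam,w(s))-uv).ravel()
    r=least_squares(f,x0,loss=loss); return r.x,r.fun.reshape(-1,2)
E
python3 - <<'E'
from fit import *
C=lambda L:[(178+u/3-.33,140+v/3-.33) for u,v in L]
S=[(-45,286,223),(45,286,223),(-48,53,151),(48,53,151),(-48,-53,125),(-68,-131,85),(68,-131,85)]
U=C([(755,178),(743,297),(448,148),(437,258),(327,137),(240,108),(222,243)])
s,r=pose(S,U,[.45,0,np.pi]); print("sorter",s[:2],np.degrees(s[2])); print(r.round(1))
T=[(-90,-70,80),(90,-70,80),(-90,70,60),(90,70,60),(0,-65,118)]
V=C([(75,30),(12,215),(222,70),(165,264),(40,118)])
t,r=pose(T,V,[.45,.2,np.pi]); print("tray",t[:2],np.degrees(t[2])); print(r.round(1))
T[2]=(-90,70,50);T[3]=(90,70,50);t2,r=pose(T,V,[.45,.2,np.pi]); print("tray",t2[:2],np.degrees(t2[2])); print(r.round(1))
R=lambda a:np.array([[np.cos(a),-np.sin(a)],[np.sin(a),np.cos(a)]])
print("target tray",s[:2]+R(s[2])@[0,-.189], "bar",s[:2]+R(s[2])@[0,.286], "tray in sorter",R(s[2]).T@(t[:2]-s[:2]))
# independent checks
print("bar px->w",px2w("top",C([(749,237)]),.223),"tab",px2w("top",C([(40,118)]),.118))
E
```

```text
sorter [ 0.58040441 -0.02912997] 172.21384707670748
[[-0.2  1.1]
 [-0.7 -1. ]
 [ 1.6 -0.7]
 [-0.   0.3]
 [ 0.  -1.8]
 [ 0.6 -1.7]
 [-1.3  3.8]]
tray [0.62851061 0.20084783] 164.57278435161462
[[-0.9 -1.4]
 [-0.   1. ]
 [ 0.4  1.1]
 [ 0.3 -0. ]
 [ 0.3 -0.7]]
tray [0.62901557 0.2010559 ] 164.74166376862885
[[-1.1 -1.6]
 [-0.   1. ]
 [ 0.3  1.5]
 [ 0.6 -0.1]
 [ 0.2 -0.8]]
target tray [0.6060094  0.15812756] bar [ 0.54165824 -0.31249323] tray in sorter [-0.01650618 -0.23437479]
bar px->w [[ 0.5420213  -0.31346828  0.223     ]] tab [[0.6440802  0.26418833 0.118     ]]
```

```bash
python3 - <<'E'
from fit import *
C=lambda L:[(178+u/3-.33,140+v/3-.33) for u,v in L]
S=[(-45,286,223),(45,286,223),(-48,53,151),(48,53,151),(-48,-53,125),(0,-131,85)]
U=C([(755,178),(743,297),(448,148),(437,258),(327,137),(231,181)])
s,r=pose(S[:5],U[:5],[.45,0,np.pi]); print("sorter",s[:2],np.degrees(s[2])); print(r.round(1))
R=lambda a:np.array([[np.cos(a),-np.sin(a)],[np.sin(a),np.cos(a)]])
# yaw hints from lines at their heights
for n,a,b,z in [("bar",(755,178),(743,297),.223),("tube1",(541,135),(524,288),.178),("tube2",(589,137),(570,290),.178)]:
    p=px2w("top",C([a,b]),z); d=p[0]-p[1]; print(n,p.round(3).tolist(),np.degrees(np.arctan2(-d[1],-d[0])))
# overlay to verify
def W(P,s): P=np.array(P,float)/1000; return np.c_[s[:2]+P[:,:2]@R(s[2]).T,P[:,2]]
im=ctrl.read_camera("top");k=3
big=cv2.resize(im[140:260,178:443],None,fx=k,fy=k,interpolation=cv2.INTER_CUBIC)
t=np.array([.6285,.2009,np.radians(164.6)])
def draw(P,s,col):
    q=(w2px("top",W(P,s))-[178,140]+.33)*k
    cv2.polylines(big,[np.round(q).astype(int)],True,col,1)
draw([(-48,53,151),(48,53,151),(48,-53,125),(-48,-53,125)],s,(0,0,255))
draw([(-45,286,223),(45,286,223)],s,(0,0,255)); draw([(-68,-131,85),(68,-131,85)],s,(0,255,0))
draw([(-83,-119,0),(83,-119,0),(83,203,0),(-83,203,0)],s,(255,0,0))
draw([(-90,-70,0),(90,-70,0),(90,70,0),(-90,70,0)],t,(255,0,0))
draw([(-90,-70,80),(90,-70,80)],t,(0,0,255));draw([(-90,70,40),(90,70,40)],t,(0,0,255));draw([(-28,-70,118),(28,-70,118),(28,-60,118),(-28,-60,118)],t,(0,255,255))
cv2.imwrite("pics/ov1.png",big)
print("target tray",W([(0,-189,0)],s),"tray in sorter",R(s[2]).T@(t[:2]-s[:2]))
E
```

```text
sorter [ 0.57784514 -0.02870023] 172.87185270008865
[[-0.4  0.8]
 [-0.4 -1.3]
 [ 1.3  0.1]
 [ 0.1  1.1]
 [-0.4 -0.6]]
bar [[0.589, -0.319, 0.223], [0.495, -0.308, 0.223]] 173.23270462271913
tube1 [[0.627, -0.158, 0.178], [0.501, -0.143, 0.178]] 173.52950356151084
tube2 [[0.626, -0.197, 0.178], [0.5, -0.181, 0.178]] 172.60608719386533
target tray [[0.60129795 0.15883901 0.        ]] tray in sorter [-0.0217725  -0.23411138]
```

View pics/ov1.png

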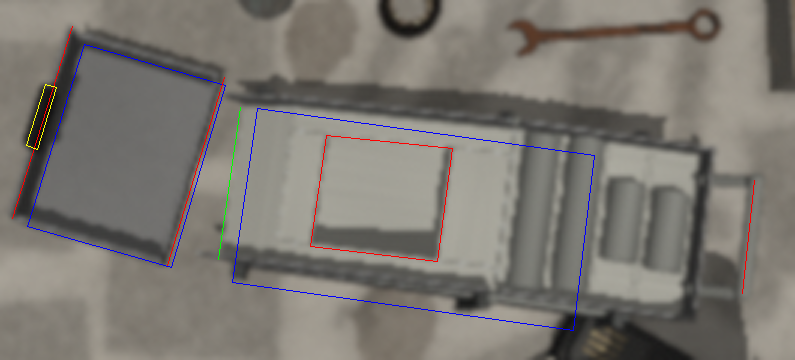

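The overlay matches the opening, bar, lip, tray walls and tab to about 1 px. Next I'll grasp the tab and slide the tray.

```bash
cat >> fit.py <<'E'
Rz=lambda a:np.array([[np.cos(a),-np.sin(a)],[np.sin(a),np.cos(a)]])
S0=np.array([.57785,-.0287,np.radians(172.87)])
def SW(x,y,z): return np.r_[S0[:2]+Rz(S0[2])@[x,y],z]
def down(yaw,sg=1):
    "tool pointing down, closing line along +-y axis of a frame with that yaw"
    y=sg*np.r_[-np.sin(yaw),np.cos(yaw),0]; z=np.r_[0,0,-1.]; return np.c_[np.cross(y,z),y,z]
E
python3 - <<'E'
from fit import *
t=np.array([.6285,.2009,np.radians(164.6)])
g=t[:2]+Rz(t[2])@[0,-.065]; print("grip",g)
p0=ctrl.current_tool_pos()
for sg in(1,-1): print(sg,ctrl.ik(np.r_[g,.25],down(t[2],sg)))
q=[(sg,ctrl.ik(np.r_[g,.25],down(t[2],sg))) for sg in(1,-1)]
sg=min((abs(a[1][5]),a[0]) for a in q if a[1] is not None)[1]; print(sg)
ctrl.move_l(np.r_[p0[:2],.38],vel=.3)
ctrl.goto(np.r_[g,.25],down(t[2],sg))
print("hit",ctrl.move_l(np.r_[g,.084],vel=.12,contact_N=8), ctrl.current_tool_pos())
ctrl.command_gripper(0.0)
print(ctrl.current_grip_width()*91,ctrl.current_grasp_force(),ctrl.current_contact_force(),ctrl.current_t())
E
```

```text
grip [0.64576115 0.2635662 ]
1 [ 1.73007863e+01  3.28795138e+01  6.27654013e+01 -2.54444375e-14
  8.43550849e+01  1.22700786e+02]
-1 [ 1.73007863e+01  3.28795138e+01  6.27654013e+01 -2.54444375e-14
  8.43550849e+01 -5.72992137e+01]
-1
hit False [0.64620216 0.26371744 0.08477887]
10.039386097954266 29.99839425086975 [ 0.0531564  5.7040007 -0.9273944] 7.175
```

```bash
python3 - <<'E'
from fit import *
R=down(S0[2],-1); z=ctrl.current_tool_pos()[2]
ctrl.move_l(SW(0,-.205-.065,z),vel=.04,ori=R); print(ctrl.current_contact_force())
print("hit",ctrl.move_l(SW(0,-.180-.065,z),vel=.02,contact_N=12))
p=ctrl.current_tool_pos(); print("tray in sorter",Rz(S0[2]).T@(p[:2]-S0[:2])+[0,.065],ctrl.current_contact_force(),ctrl.current_t())
im=ctrl.read_camera("top"); cv2.imwrite("pics/c2.png",cv2.resize(im[140:260,178:443],None,fx=3,fy=3,interpolation=cv2.INTER_CUBIC))
E
```

```text
[-2.71907843 -1.17782882  2.42389859]
hit True
tray in sorter [-0.00042538 -0.18964674] [2.07243504 4.49944896 0.41723137] 9.1833
```

View pics/c2.png

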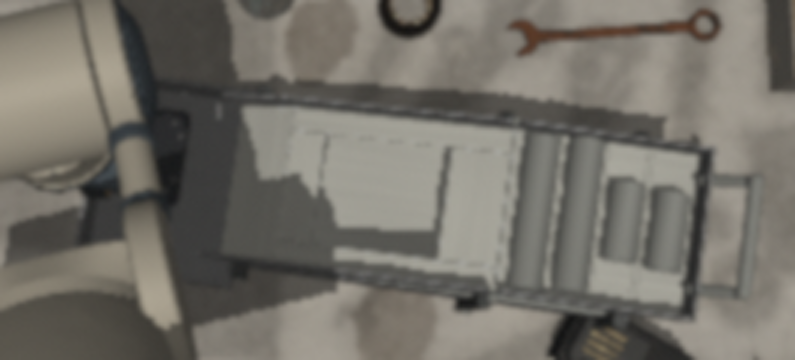

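The picture shows the tray under the chute, with its edge along (185-225,100-285), and contact came at sorter y = -0.190 as expected. The tubes have not moved. I'll release and go to the bar.

```bash
python3 - <<'E'
from fit import *
ctrl.command_gripper(0.45); p=ctrl.current_tool_pos()
ctrl.move_l(np.r_[p[:2],.38],vel=.25)
b=SW(0,.286,.223)
sg=min((abs(q[5]),s) for s in(1,-1) for q in [ctrl.ik(b+[0,0,.13],down(S0[2],s))] if q is not None)[1]; R=down(S0[2],sg); print("sg",sg,b)
ctrl.goto(b+[0,0,.13],R)
ctrl.command_gripper(0.28)
im=ctrl.read_camera("top"); cv2.imwrite("pics/c3.png",cv2.resize(im[140:260,178:443],None,fx=3,fy=3,interpolation=cv2.INTER_CUBIC))
print("hit",ctrl.move_l(b+[0,0,-.015],vel=.08,contact_N=5),ctrl.current_tool_pos())
ctrl.command_gripper(0.0)
print(ctrl.current_grip_width()*91,ctrl.current_grasp_force(),ctrl.current_contact_force(),ctrl.current_t())
E
```

```text
sg 1 [ 0.54235138 -0.31248839  0.223     ]
hit False [ 0.54251261 -0.312592    0.20840858]
11.028043918599973 30.00187397003174 [-0.96344044 -5.73526225 -0.1517548 ] 16.0833
```

View pics/c3.png

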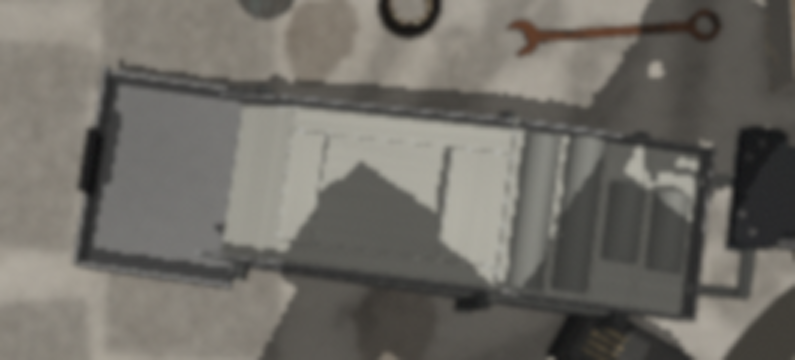

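The tray stands square against the sorter, at (80-245,70-285), and the bar is gripped. I'll raise the hopper slowly along its arc.

```bash
cat > arc.py <<'E'
from fit import *
L,A0=np.hypot(.186,.060),np.arctan2(.060,.186)
P0=np.array([.54251,-.31259,.2084])
def at(th): 
    dy,dz=L*(np.cos(A0+th)-np.cos(A0)),L*(np.sin(A0+th)-np.sin(A0))
    return np.r_[P0[:2]+Rz(S0[2])@[0,dy],P0[2]+dz]
E
python3 - <<'E'
from arc import *
try:
  for th in np.r_[.08,.16,.22,.26:.62:.04]:
    ctrl.move_l(at(th),vel=.035 if th<.25 else .02)
    print(round(th,2),ctrl.current_contact_force().round(1),round(ctrl.current_t(),1))
    if np.abs(ctrl.current_contact_force()).max()>30: break
except ctrl.MotionError as e: print(e)
im=ctrl.read_camera("top"); cv2.imwrite("pics/c4.png",cv2.resize(im[140:260,178:443],None,fx=3,fy=3,interpolation=cv2.INTER_CUBIC))
E
```

```text
0.08 [-0.4 -5.6 -1.7] 16.7
0.16 [-2.1 -7.8 -0.8] 17.3
0.22 [-1.1 -7.8  0.2] 17.8
0.26 [-2.7 -7.6  0.4] 18.3
0.3 [-2.4 -9.2  1.7] 18.9
0.34 [ -2.9 -10.    2.6] 19.4
0.38 [ -3.  -10.9   2.4] 19.9
0.42 [ -3.6 -10.5   5.8] 20.5
0.46 [ -3.6 -11.1   7.3] 21.0
0.5 [ -4.2 -11.6   8.5] 21.6
0.54 [ -5.9 -13.1  10.2] 22.1
0.58 [ -5.7 -13.   13.4] 22.6
```

View pics/c4.png

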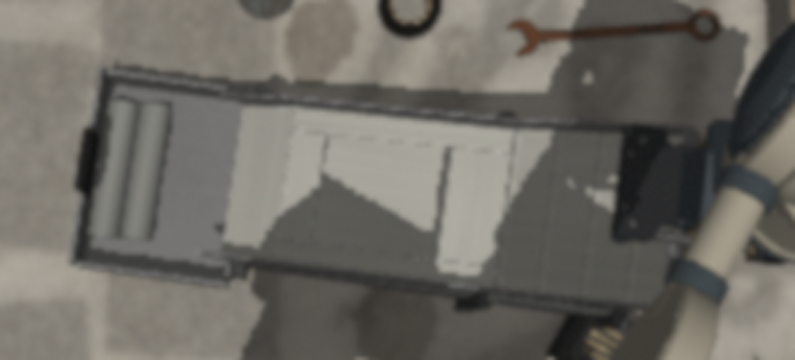

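The picture shows both long tubes in the tray at (120,165) and (150,170). The visible part of the board and hopper is empty. I'll tip a little further so that nothing stays behind, and check with the scene camera.

```bash
python3 - <<'E'
from arc import *
for th in (.62,.66):
    ctrl.move_l(at(th),vel=.02); print(th,ctrl.current_contact_force().round(1))
ctrl.sleep(1.0)
a=ctrl.read_camera("scene")[110:310,200:340]; b=ctrl.read_camera("top")[140:260,178:443]
cv2.imwrite("pics/c5.png",cv2.resize(a,None,fx=2.9,fy=2.9,interpolation=cv2.INTER_CUBIC)); print(ctrl.current_t())
E
```

```text
0.62 [ -6.3 -13.7  13.1]
0.66 [ -5.1 -11.   12.9]
24.8833
```

View pics/c5.png

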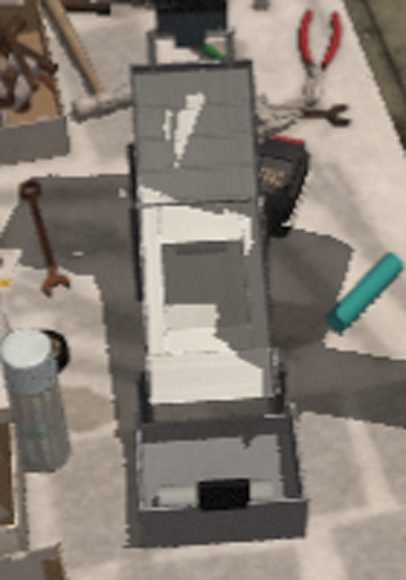

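The scene picture shows the hopper empty at (195,130) and the board clear, so the short tubes went through the opening at (205,285). The long tubes lie in the tray at (220,493). I'll lower the hopper, release and retreat.

```bash
python3 - <<'E'
from arc import *
for th in (.58,.5,.42,.34,.26,.18,.1,.05,.02,0):
    ctrl.move_l(at(th),vel=.04 if th>.06 else .015)
print(ctrl.current_tool_pos()-P0,ctrl.current_contact_force().round(1))
if ctrl.current_contact_force()[2]<8: ctrl.move_l(at(0)-[0,0,.0015],vel=.01,contact_N=6)
print(ctrl.current_contact_force().round(1))
ctrl.command_gripper(0.28); p=ctrl.current_tool_pos()
ctrl.move_l(np.r_[p[:2],.36],vel=.1)
ctrl.goto([.144,-.608,.36],ctrl.current_eef_rot()) if ctrl.ik([.144,-.608,.36],ctrl.current_eef_rot()) is not None else print("no retreat")
ctrl.sleep(.5); print(ctrl.current_t(),ctrl.current_contact_force().round(1))
im=ctrl.read_camera("top")[140:260,178:443]; sc=ctrl.read_camera("scene")[110:310,200:340]
out=np.zeros((600,795,3),np.uint8); out[:360]=cv2.resize(im,(795,360),interpolation=cv2.INTER_CUBIC)
out[360:600,:168]=cv2.resize(sc,(168,240)); cv2.imwrite("pics/c6.png",out[:, :795])
E
```

```text
[ 4.91860683e-05 -3.01990180e-04 -2.14205080e-04] [-0.2 -6.1  0.2]
[-0.8  0.8  7. ]
35.0417 [-0.4  0.5  0.7]
```

View pics/c6.png

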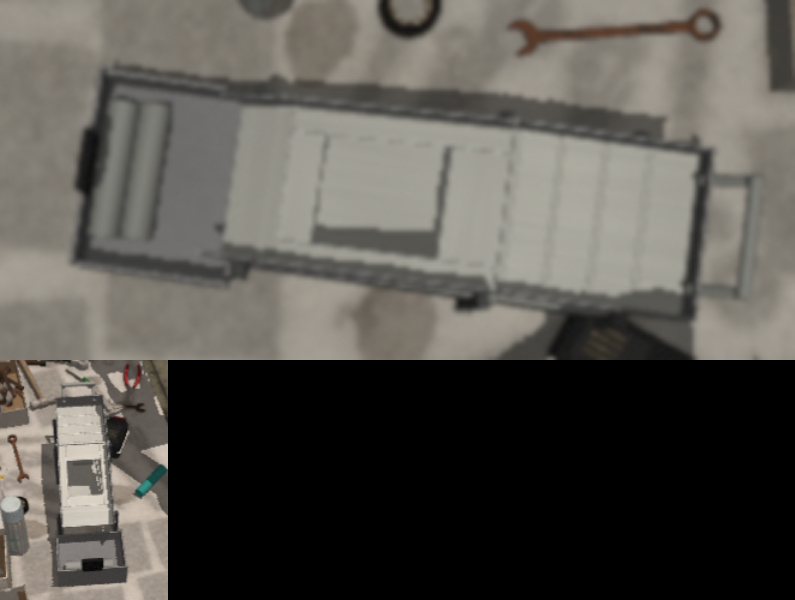

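The hopper is empty and back down, with the bar at (755,178)-(743,297) as at the start. Both long tubes are in the tray at (120,165) and (150,170), the tray is square, and the bystanders are unmoved.

```bash
python3 -c "
from bench import ctrl
print(ctrl.sign_off())"
```

```text
the job is handed in; nothing more can be done
None
```

The job is handed in at about 35 s of robot time: the tray is square under the chute with both long tubes in it, the hopper is back on its rest and released, and the short tubes went through the opening (inferred from the empty hopper and clear board, as the cameras cannot see into the lower lane).

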